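Send a tray carrier down the gravity rail and press it home in the catch

TASK

Hang the tray carrier with its rollers on the bar of the sloped rail, near its uphill end: lower it gently until you feel the bar carry it, do not press it on or drop it, and let go. Let it roll down by itself until it rests against the roller catch of the end stop, then push it on gently until the catch snaps shut behind its spear and holds it against the sprung buffer. Leave it hanging there, let go, and do not disturb the two tampers, the shot glass and the star-shaped sweet.

Things in the scene. Friction and masses are not known exactly. Their poses are not given: they have to be found in the camera images.
- carrier_grip (a point): Centre of the carrier's black grip blade, to be held from above; axes as carrier. Blade 10 mm thick (x), 64 long (y), 36 high. When hung level it is 49 mm above the bar's axis; the rollers' lowest points are 46 mm below it. Good to push on later: the blade's uphill (-y) end at half its height. The robot must not touch the carrier on the middle of the bar, where it rolls by itself.
- carrier: Tray carrier, 0.23 to 0.35 kg, stands on the bench at first. Origin: centre of the tray's underside; grip blade 164 mm above it. Tray 70 (x) x 90 (y) x 16 mm, a wrapped sweet fixed in it, under a C-shaped arm whose upright strip is at x = -33 mm; the C is open to +x. It runs +y end first. Hung correctly, its axes point as the stand's.
- carrier_rollers (a point): On the carrier, midway between its two grooved rollers, at their axles, 36 mm below the blade's centre. Rollers 20 mm in diameter, 44 mm apart along y. They ride on top of the bar and centre themselves when lowered within 5 mm of its line. They are stiffly greased: the carrier runs down at about 0.05 to 0.1 m/s.
- carrier_spear (a point): Head of the carrier's spear: a vertical round head of 12 mm diameter and 32 mm height on a thin neck, 54 mm ahead (+y) of the blade's centre and at its height. It goes between the two catch rollers of the end stop.
- stand: Rail stand, fixed on the bench. Origin on the bench right below the bar's middle; +y downhill, +x to its back, where base plate and posts stand 47 to 109 mm behind the bar's line. Bar: round, 10 mm thick, 384 long, above this y axis, falling 6 degrees to +y, its ends held from behind by arms at y = -180 and 180 mm; open in front and below.
- stand_load (a point): On the bench right below the bar, 120 mm uphill of its middle: a good place to hang the carrier (blade centre above it). The posts telescope: the bar's axis is somewhere from 150 to 190 mm above the bench at mid-length (13 mm more here), NOT measured. The bar's rubber bushes yield 1 mm per 5 N. Over 25 N between carrier and stand is too much.
- stand_stop (a point): On the bench, 120 mm downhill of the bar's middle. The end stop is clamped up to 15 mm to either side of here, place NOT measured: two white sprung catch rollers 49 mm above the bar, a sprung buffer behind. A carrier rolls until its spear meets the rollers; home is 16 mm farther. Pushing through takes 5 to 9 N, then it snaps and eases; the buffer (2 N) is solid 5 mm past home.
- plunger (a joint): The sprung buffer behind the catch rollers: 0 as it stands free, grows as the carrier presses it in (m, at most 0.010); about 0.005 when the carrier is held home by the catch.
- tamper_0: Bystander: coffee tamper with a wooden grip, 58 mm wide, 93 mm high, origin under its centre.
- tamper_1: Bystander: coffee tamper with a black grip, 58 mm wide, 93 mm high, origin under its centre.
- shot_glass: Bystander: shot glass, 49 mm wide, 62 mm high, origin under its centre.
- star_sweet: Bystander: star-shaped wrapped sweet, 51 x 48 x 20 mm, origin under its centre.

How it is judged:
By the outcome, as a careful person would: the job done as asked, in the order asked, and still so for the second after the job is handed in, with the robot touching nothing.
It also fails if it takes over 64 s, if anything falls off the work surface, if the arm or the gripper's body presses on something with over 40 N, if the wrist force passes 120 N, or if a joint passes its speed limit or range.

ROBOT

A 7-joint arm with a two-finger parallel gripper is mounted at the origin on a cart in front of the work surface, level with it; the furniture and walls round the work are solid. World frame = base frame: x ahead of the robot, y to its left, z up, the work surface at z = 0. Lengths are in m, angles in rad, forces in N, time in s.
With the tool pointing down it reaches from about 0.425 to 0.875 m from the base axis. Payload 4.7 kg.
Tool frame: the origin (TCP) lies midway between the tips of the shut fingers; the grasp point (between the pads) lies 19 mm behind it; z points along the fingers, x is the direction in which the jaws open and shut, and the axes are right-handed (so a half turn about z gives the same grasp; the last joint's range is limited). The gripper opens to 87 mm and grips with 3 to 60 N. Pads are 19 mm wide; open, the fingers measure 117 mm over their backs; the gripper's body (75 mm by 190 mm) begins 51 mm behind the grasp point.
Start: joints at [-1.304, 0.321, -0.07, 1.45, 0.023, 1.371, -0.057], TCP at [0.163, 0.629, 0.223] pointing down, gripper open.
Joint ranges: [-2.86, 2.86], [-0.3, 2.09], [-1.38, 1.24], [0.06, 2.45], [-1.56, 4.7], [0.09, 2.05], [-2.69, 2.69]. Speed limits (rad/s): [2.57, 2.57, 3.14, 3.14, 3.14, 3.14, 3.14].

INTERFACE

Orientations are given as a rotation vector (axis times angle).
In Python, from bench import get_state, eyes, ticket gives the robot as it stands.
- The arm moves only by the tool carry_out, never from a script. Its argument "motion" is a list of rows, each a list of 2 entries, a list of its own where there are three numbers: the shift along the world's x, y, z in m, then the turn about the world's z in rad. A call has 1 to 20 rows; each row is the pose to reach, as a shift and turn from the pose commanded when the call began; what a row does not reach only later rows make up. A row lasts 1/10 s, in which the tool goes at most 50 mm and 8.59 degrees, less where a joint would pass 70% of its speed; a pose out of reach is approached as far as the arm can. A call with a gripper value outside its range is refused whole. "grip" is the gripper command: -1 is fully open, 1 is shut, values between are in proportion, set as the call begins (left out, the last holds). The fingers move at their own pace and stop on an object; "squeeze" is the grip in N (left out, the last holds). Time passes only in rows, so rows that repeat a pose let the fingers close. It gives the time, the measured TCP pose, the force and the opening at its end, in the units of the state.
- get_state(): the state, without advancing time (a new reading comes with each control period).
- eyes.get_image(name): name is "scene" or "side" or "wrist"; returns a dict with "pixels" (400x640x3 uint8, blue, green, red), "mtx" (3x3 intrinsics, pixels), "extrinsics" (4x4, takes a point from camera to world coordinates). Camera axes: x right, y down, z forward; pixel columns grow to the right and rows downward; lengths in m; the calibration is good to about 2 mm. A picture is of the moment at which its call begins. There is no depth.
- ticket.close_job(): hands the job in, once; it reports no verdict.
The state is a dict: "time": time; "joint_positions": joint angles; "qd": joint speeds; "joint_torque": joint torques, N m; "position": TCP position; "tool_rot": TCP orientation; "ft_force": force on the tool from outside, world axes, zero at the start; "torque": the same for the moment, N m; "grip_width": opening from 0.0 (shut) to 1.0 (fully open).
Only numpy, scipy, OpenCV 4.12 (cv2) and the standard library are available. Lean on these libraries where they do the work, as an engineer would, in place of code of your own. Each camera call takes 0.05 s, during which the arm holds its last target. There are 200 camera calls.

## Working session

There is one attempt and no reset: what is moved stays moved. The work goes in short steps, Python scripts to look and compute and a tool call to move; the robot and the scene stay as the last step left them, time stands still between calls to the robot, and variables do not carry over. Pictures are saved under pics/ and viewed, about 8 in all and at most 12, crops included, and the job is handed in when it is done.

Besides the shell and the picture viewer there is one more tool, called after "Emit:" as name(argument=value, ...) on one line, values as JSON. carry_out: Moves the arm, as the interface text tells. Its arguments: {"type":"object","properties":{"motion":{"type":"array","items":{"type":"array"}},"grip":{"type":"number"},"squeeze":{"type":"number"}},"required":["motion"]}

```bash
ls; mkdir -p pics; cat > h.py <<'E'
import numpy as np,cv2
from bench import get_state,eyes,ticket
def snap(n,f):
    d=eyes.get_image(n); cv2.imwrite(f'pics/{f}.png',d['pixels']); np.savez(f'pics/{f}.npz',K=d['mtx'],T=d['extrinsics']); return d
def cam(f):
    d=np.load(f'pics/{f}.npz'); return d['K'],d['T']
def proj(f,P):
    K,T=cam(f); p=(np.c_[np.atleast_2d(P),np.ones(len(np.atleast_2d(P)))]@np.linalg.inv(T).T)[:,:3]@K.T; return p[:,:2]/p[:,2:]
def ray(f,uv):
    K,T=cam(f); d=T[:3,:3]@np.linalg.solve(K,[*uv,1]); return T[:3,3],d/np.linalg.norm(d)
def onz(f,uv,z):
    o,d=ray(f,uv); return o+d*(z-o[2])/d[2]
def tri(obs):
    A=np.zeros((3,3));b=np.zeros(3)
    for f,uv in obs:
        o,d=ray(f,uv);M=np.eye(3)-np.outer(d,d);A+=M;b+=M@o
    x=np.linalg.solve(A,b); return x,[np.linalg.norm(np.cross(x-ray(f,uv)[0],ray(f,uv)[1])) for f,uv in obs]
E
python3 - <<'E'
from h import *
print(get_state())
for n in ['scene','side','wrist']:
    d=snap(n,n+'0'); print(n,d['mtx'].tolist(),d['extrinsics'].round(3).tolist())
E
```

```text
pics
{'time': 0.0, 'joint_positions': array([-1.30389042,  0.32177522, -0.07008753,  1.45168858,  0.02262389,
        1.3707812 , -0.05690426]), 'qd': array([ 0.00036418,  0.00083655, -0.00162984,  0.00088784, -0.00113387,
        0.00034589,  0.00180132]), 'joint_torque': array([-1.84209252e-04, -4.91290176e+01, -4.03961884e-01, -3.12520552e+01,
       -6.40130485e-02,  4.37717128e-02,  1.76431108e-04]), 'position': array([0.16249568, 0.62878909, 0.22148575]), 'tool_rot': array([ 2.48275750e+00,  1.92295372e+00, -2.19398916e-03]), 'ft_force': array([0.69013582, 0.11395158, 0.11646002]), 'torque': array([-0.00467654, -0.02419778, -0.00172952]), 'grip_width': 1.0003464918570482}
scene [[484.5622970926012, 0.0, 320.23704400531494], [0.0, 484.5622970926012, 200.59807481596226], [0.0, 0.0, 1.0]] [[-0.447, -0.44, 0.779, -0.808], [-0.894, 0.201, -0.4, 0.567], [0.019, -0.875, -0.483, 0.944], [0.0, 0.0, 0.0, 1.0]]
side [[471.8661169912419, 0.0, 318.96082425982587], [0.0, 471.8661169912419, 194.83712635253084], [0.0, 0.0, 1.0]] [[0.999, 0.034, -0.015, 0.5], [0.033, -0.618, 0.786, -1.267], [0.017, -0.786, -0.618, 1.087], [0.0, 0.0, 0.0, 1.0]]
wrist [[327.1672513248104, 0.0, 319.2166704484803], [0.0, 327.1672513248104, 195.20025329661922], [0.0, 0.0, 1.0]] [[0.25, 0.93, 0.27, 0.088], [0.968, -0.24, -0.071, 0.648], [-0.002, 0.279, -0.96, 0.383], [0.0, 0.0, 0.0, 1.0]]
```

View pics/scene0.png

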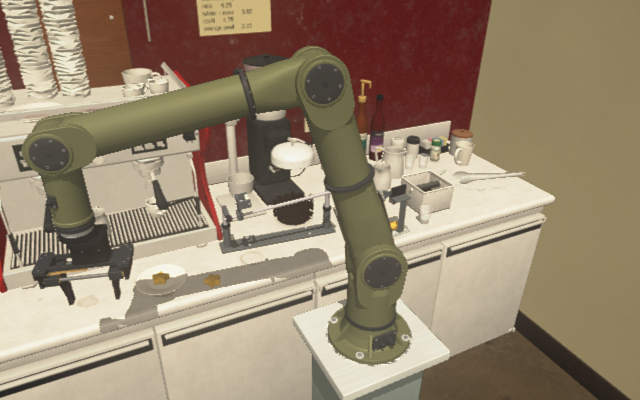

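View pics/side0.png

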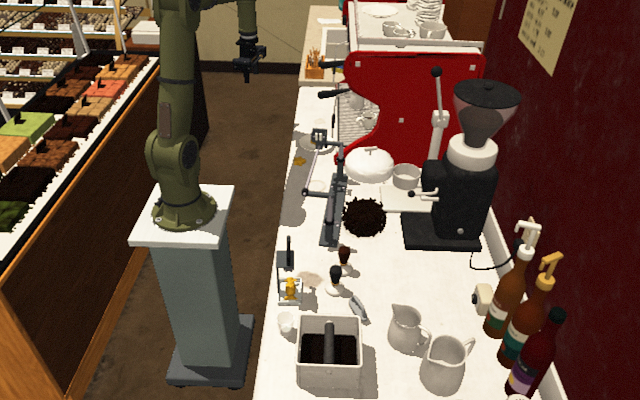

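Side shows the stand at about (325,190), the end stop at (318,135), the carrier at (288,275), the tampers at (345,255) and (335,280), and the glass at (286,325). In the scene view the carrier is partly behind the arm at (398,210). I'll zoom in.

```bash
python3 - <<'E'
import cv2,numpy as np
a=cv2.imread('pics/side0.png')[120:345,265:385]; b=cv2.imread('pics/scene0.png')[175:260,210:440]
a=cv2.resize(a,None,fx=2.6,fy=2.6,interpolation=cv2.INTER_CUBIC);b=cv2.resize(b,None,fx=2.1,fy=2.1,interpolation=cv2.INTER_CUBIC)
a2=cv2.imread('pics/side0.png')[225:345,265:385]; a2=cv2.resize(a2,None,fx=3.3,fy=3.3,interpolation=cv2.INTER_CUBIC)
c=np.zeros((600,800,3),np.uint8); c[:585,:312]=a; c[:178,315:315+483]=b; c[190:586,315:711]=a2
cv2.imwrite('pics/crop1.png',c); print(a.shape,b.shape)
E
```

```text
(585, 312, 3) (178, 483, 3)
```

View pics/crop1.png

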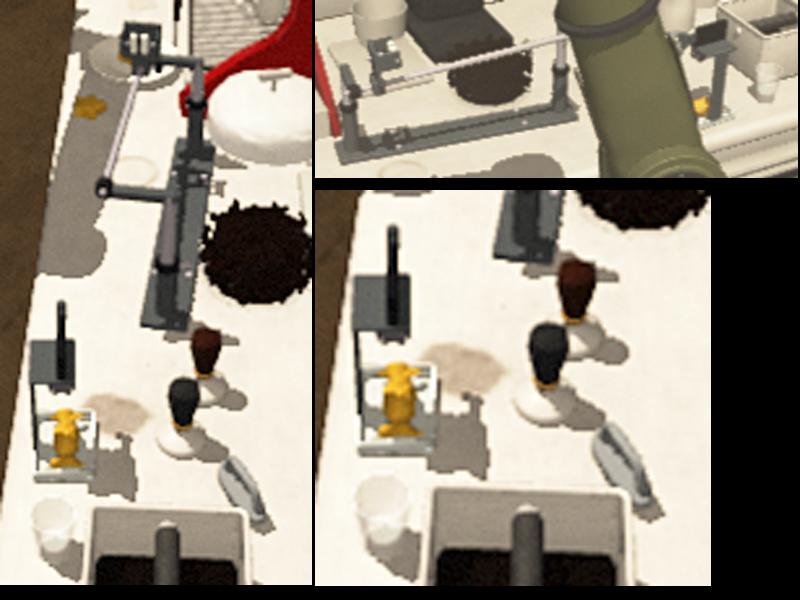

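```bash
python3 - <<'E'
from h import *
S=lambda u,v:(265+u/2.6,120+v/2.6); Z=lambda u,v:(265+(u-315)/3.3,225+(v-190)/3.3); C=lambda u,v:(210+(u-315)/2.1,175+v/2.1)
up=tri([('side0',S(105,187)),('scene0',C(562,42))]); dn=tri([('side0',S(138,75)),('scene0',C(347,93))])
print('up',up,'dn',dn, np.linalg.norm(up[0]-dn[0]))
for n,p in dict(fl=(358,452),fr=(437,456)).items(): print(n,onz('side0',Z(*p),0))
print('blade near top',onz('side0',Z(397,306),.182),'far',onz('side0',Z(392,228),.182))
# base plate corners (z~0.01)
for p in [(142,325),(183,328),(178,140),(213,142)]: print(onz('side0',S(*p),0.0))
for n,p in dict(t0=(205,400),t1=(182,450),gl=(52,545),star=(90,110)).items(): print(n,onz('side0',S(*p),0))
E
```

```text
up (array([ 0.43650273, -0.10178598,  0.18321484]), [np.float64(0.0036430062859292025), np.float64(0.003643006285928974)]) dn (array([0.4719749 , 0.2310253 , 0.14307791]), [np.float64(0.015815619734618386), np.float64(0.015815619734618456)]) 0.33709434689834433
fl [ 0.37211696 -0.40081373  0.        ]
fr [ 0.44101312 -0.40190435  0.        ]
blade near top [ 0.40979343 -0.39943731  0.182     ] far [ 0.39819656 -0.30942694  0.182     ]
[ 0.48359187 -0.15190284  0.        ]
[ 0.53537643 -0.15464687  0.        ]
[0.52536498 0.25126526 0.        ]
[0.57852874 0.24911229 0.        ]
t0 [ 0.56211739 -0.27441446  0.        ]
t1 [ 0.53541025 -0.3514005   0.        ]
gl [ 0.39979227 -0.4855456   0.        ]
star [0.38664469 0.32403156 0.        ]
```

Emit:
carry_out(motion=[[[0.0, 0, 0.05], 0], [[0.05, -0.03, 0.1], -0.15], [[0.1, -0.06, 0.14], -0.3], [[0.14, -0.1, 0.16], -0.45], [[0.18, -0.14, 0.17], -0.6], [[0.21, -0.18, 0.18], -0.75], [[0.23, -0.22, 0.18], -0.9], [[0.25, -0.27, 0.18], -1.05], [[0.27, -0.32, 0.18], -1.2], [[0.29, -0.36, 0.18], -1.35], [[0.31, -0.4, 0.18], -1.4], [[0.31, -0.45, 0.18], -1.42], [[0.31, -0.5, 0.18], -1.42], [[0.31, -0.54, 0.18], -1.42], [[0.31, -0.56, 0.18], -1.42], [[0.31, -0.56, 0.18], -1.42], [[0.31, -0.56, 0.18], -1.42]], grip=-1)

```text
time: 1.85
position: [0.4726, 0.0673, 0.4029]
tool_rot: [-3.136, 0.167, -0.001]
ft_force: [0.0, 0.5, 0.8]
grip_width: 1.002
```

```bash
python3 - <<'E'
from h import *
s=get_state();print(s['position'],s['tool_rot'],s['time'],s['joint_positions'])
w=snap('wrist','w1')['pixels'];snap('side','side1');c=snap('scene','scene1')['pixels']
b=cv2.resize(c[165:285,200:460],None,fx=2.3,fy=2.3,interpolation=cv2.INTER_CUBIC)
o=np.zeros((600,640,3),np.uint8);o[:320]=w[:320] if 0 else w[40:360];o[322:322+b.shape[0],:b.shape[1]]=b;cv2.imwrite('pics/v2.png',o)
E
```

```text
[0.47263494 0.06727528 0.40291396] [-3.13590025e+00  1.66917594e-01 -9.47208481e-04] 1.85 [-0.75697372 -0.10579036  0.51053292  1.55079401  0.05091853  1.68208811
 -0.34947451]
```

View pics/v2.png

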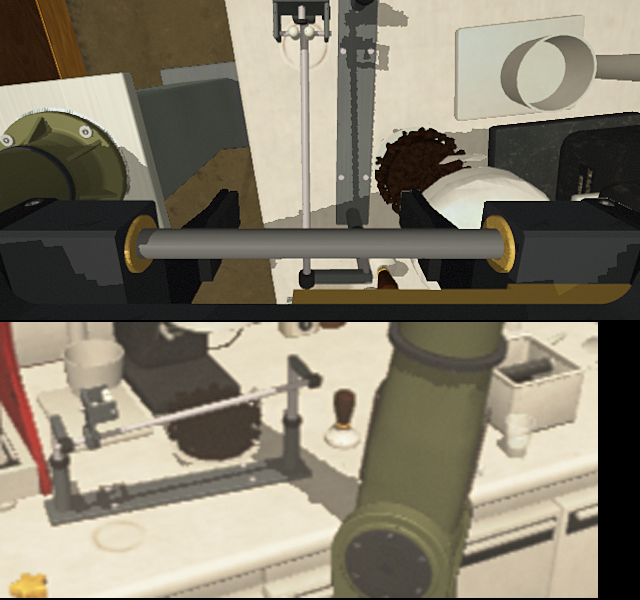

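Wrist view: the bar runs from the stop (catch rollers at about (300,72) full-frame) to the uphill clamp at (307,318). In the scene crop the bar's end knobs are at (65,443) and (315,378).

```bash
python3 - <<'E'
from h import *
from scipy.optimize import least_squares
S=lambda u,v:(265+u/2.6,120+v/2.6); V=lambda u,v:(200+u/2.3,165+(v-322)/2.3)
def P(q,y,dx=0,dz=0):
    x0,y0,a,h=q; return np.array([x0-np.sin(a)*y+np.cos(a)*dx,y0+np.cos(a)*y+np.sin(a)*dx,h-np.tan(np.radians(6))*y+dz])
pts=[('w1',(307,318),-180),('scene1',V(315,379),-180),('scene1',V(65,443),180),('side0',S(105,187),-180)]
lines=[('w1',(304,100)),('w1',(306,250)),('side0',S(134,85)),('side0',S(110,165)),('scene1',V(140,422)),('scene1',V(260,392))]
def res(q):
    r=[]
    for f,uv,y in pts: r+=list(.5*(proj(f,P(q,y/1e3))[0]-uv))
    for f,uv in lines:
        a,b=proj(f,[P(q,-.18),P(q,.18)]); n=np.array([-(b-a)[1],(b-a)[0]]);r.append(n@(uv-a)/np.linalg.norm(n))
    return r
s=least_squares(res,[.455,.06,-.1,.165],loss='soft_l1'); q=s.x; print(q,np.round(res(q),1)); np.save('q.npy',q)
print('load',P(q,-.12),'stop',P(q,.12))
print('catch wrist',[proj('w1',P(q,y,0,.049)) for y in (.105,.12,.135)])
E
```

```text
[ 0.45409239  0.05290974 -0.10167911  0.18220397] [-0.2  0.5 -0.9 -0.1 -0.2 -0.   0.1 -0.3  0.   0.2 -0.5 -0.5  0.5 -0. ]
load [ 0.44191191 -0.06647048  0.19481648] stop [0.46627287 0.17228996 0.16959146]
catch wrist [array([[301.62702638,  86.96600488]]), array([[301.4129954 ,  71.08880934]]), array([[301.19543507,  54.94979988]])]
```

Emit:
carry_out(motion=[[[0.0, -0.05, 0], 0], [[0, -0.1, 0], 0], [[0, -0.15, 0], 0], [[0, -0.2, 0], 0], [[0, -0.25, 0], 0], [[-0.01, -0.3, 0], 0], [[-0.03, -0.34, 0], 0], [[-0.05, -0.38, 0], 0], [[-0.06, -0.42, 0], 0], [[-0.07, -0.43, 0], 0], [[-0.07, -0.43, 0], 0], [[-0.07, -0.43, 0], 0]])

```text
time: 3.2
position: [0.4043, -0.3584, 0.4023]
tool_rot: [-3.137, 0.155, 0.0]
ft_force: [-0.6, 0.3, 0.8]
grip_width: 1.004
```

```bash
python3 - <<'E'
from h import *
s=get_state();print(s['position'],s['tool_rot'],s['time'])
w=snap('wrist','w2')['pixels'];c=snap('side','side2')['pixels']
print(cam('w2')[1].round(3).tolist())
o=np.zeros((600,800,3),np.uint8);o[:400,:640]=w
b=cv2.resize(c[250:340,265:385],None,fx=2.2,fy=2.2);o[402:600,:264]=b
cv2.imwrite('pics/v3.png',o)
E
```

```text
[ 0.40434966 -0.35844128  0.40231287] [-3.13680319e+00  1.54631882e-01  6.93363210e-05] 3.2
[[0.995, -0.094, -0.027, 0.412], [-0.098, -0.956, -0.276, -0.283], [0.0, 0.278, -0.961, 0.563], [0.0, 0.0, 0.0, 1.0]]
```

View pics/v3.png

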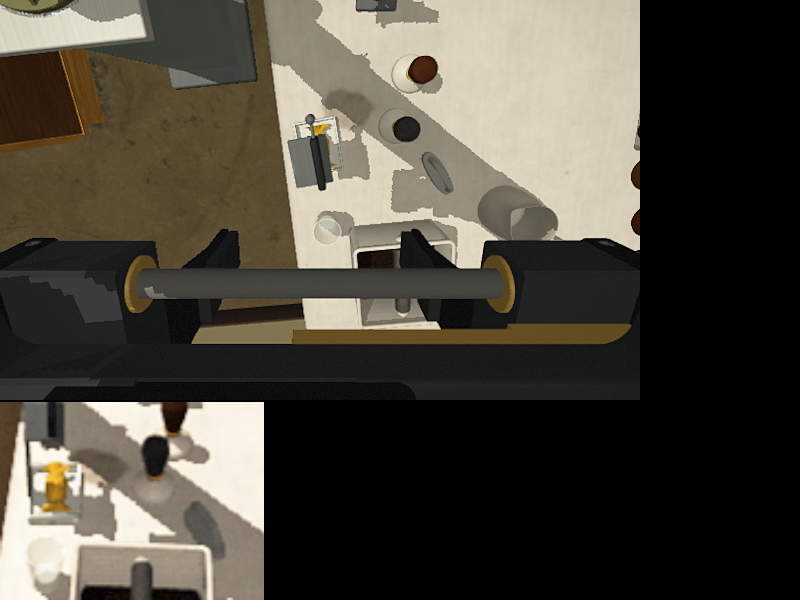

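Carrier from above: spear head at about (311,118), the near end of the blade top at (322,187), the tray beneath it. The glass is at (327,228).

```bash
python3 - <<'E'
from h import *
a=onz('w2',(310.5,118),.18);b=onz('w2',(322,188),.182);print('spear',a,'near end',b,np.linalg.norm(a-b),'yaw',np.degrees(np.arctan2(-(a-b)[0],(a-b)[1])))
u=(a-b)[:2]/np.linalg.norm((a-b)[:2]); print('ctr from spear',a[:2]-.054*u,'from end',b[:2]+.032*u)
w=cv2.imread('pics/w2.png')[95:250,280:450]
g=cv2.resize(w,None,fx=4.7,fy=3.85 and 4.7,interpolation=cv2.INTER_CUBIC)[:600,:800]
g=cv2.resize(w,None,fx=3.8,fy=3.8,interpolation=cv2.INTER_CUBIC)
c=(a[:2]+b[:2])/2
th=np.arctan2(-u[0],u[1]);ctr=a[:2]-.054*u
R=np.array([[np.cos(th),-np.sin(th)],[np.sin(th),np.cos(th)]])
def M(x,y,z): return np.r_[ctr+R@[x/1e3,y/1e3],z/1e3]
def draw(f,img,off,k):
    for poly in [[(-35,-45,0),(35,-45,0),(35,45,0),(-35,45,0)],[(-35,-45,16),(35,-45,16),(35,45,16),(-35,45,16)],[(-5,-32,182),(5,-32,182),(5,32,182),(-5,32,182)],[(-5,-32,146),(5,-32,146),(5,32,146),(-5,32,146)]]:
        p=((proj(f,np.array([M(*v) for v in poly]))-off+.5)*k).astype(int); cv2.polylines(img,[p],True,(0,0,255),1)
draw('w2',g,(280,95),3.8)
s=cv2.imread('pics/side2.png')[215:340,265:385];h=cv2.resize(s,None,fx=0 or 4,fy=4,interpolation=cv2.INTER_CUBIC)
s=cv2.imread('pics/side2.png')[215:315,265:325];h=cv2.resize(s,None,fx=4.4,fy=4.4,interpolation=cv2.INTER_CUBIC);draw('side2',h,(265,215),4.4)
o=np.zeros((590,800,3),np.uint8);g=g[:590,:530];o[:g.shape[0],:g.shape[1]]=g;o[:h.shape[0],532:532+h.shape[1]]=h;cv2.imwrite('pics/v4.png',o)
E
```

```text
spear [ 0.40006081 -0.30115535  0.18      ] near end [ 0.40524048 -0.38421726  0.182     ] 0.0832472859797005 yaw 3.56829696129834
ctr from spear [ 0.40342168 -0.35505066] from end [ 0.40324886 -0.3522793 ]
```

View pics/v4.png

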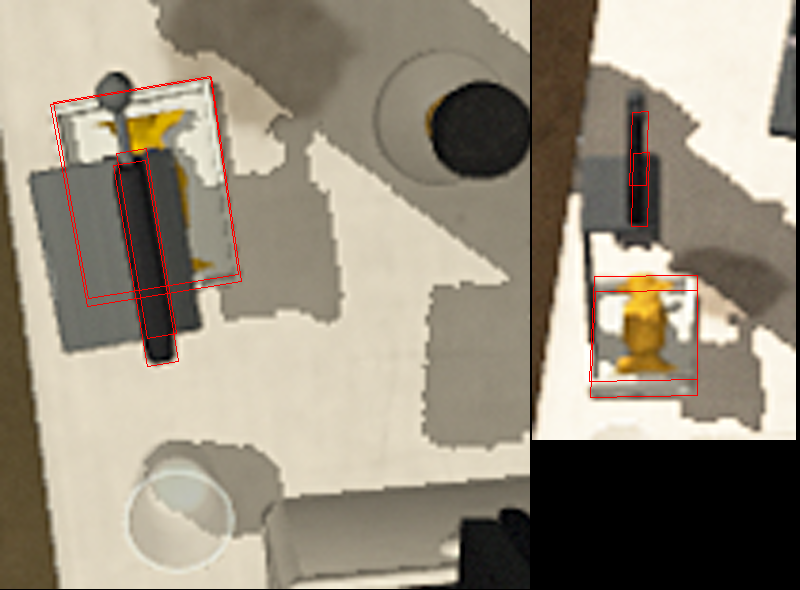

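Emit:
carry_out(motion=[[[0, 0.003, -0.04], 0.08], [[-0.001, 0.003, -0.09], 0.16], [[-0.001, 0.003, -0.13], 0.16], [[-0.001, 0.003, -0.17], 0.16], [[-0.001, 0.003, -0.2], 0.16], [[-0.001, 0.003, -0.215], 0.16], [[-0.001, 0.003, -0.215], 0.16], [[-0.001, 0.003, -0.215], 0.16]])

```text
time: 4.1
position: [0.4027, -0.3576, 0.1888]
tool_rot: [3.139, 0.093, 0.002]
ft_force: [-0.3, -0.7, 0.4]
grip_width: 0.998
```

```bash
python3 - <<'E'
from h import *
s=get_state();print(s['position'],s['tool_rot'],s['time'],s['ft_force'])
w=snap('wrist','w3')['pixels']
a=snap('side','side3')['pixels'];h=cv2.resize(a[210:320,250:340],None,fx=3,fy=3)
o=np.zeros((400,800,3),np.uint8);o[:400,:530]=w[:400,110:640][:,:530];o[:330,532:532+268]=h[:,:268];cv2.imwrite('pics/v5.png',o)
E
```

```text
[ 0.40273476 -0.35761337  0.1887717 ] [3.13921532e+00 9.31799604e-02 2.01151245e-03] 4.1 [-0.32069389 -0.70912801  0.43469272]
```

View pics/v5.png

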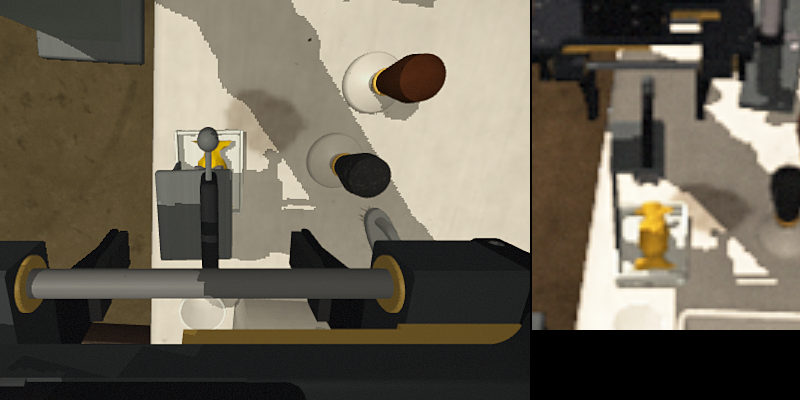

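Blade is centred between the fingers (col 210 of 118–302) and parallel to the pads. Descend and grip.

Emit:
carry_out(motion=[[[0, 0.002, -0.02], 0], [[0, 0.002, -0.033], 0], [[0, 0.002, -0.036], 0], [[0, 0.002, -0.036], 0]])

```text
time: 4.6
position: [0.4015, -0.3557, 0.1516]
tool_rot: [3.14, 0.091, -0.001]
ft_force: [-0.6, 0.2, -0.4]
grip_width: 1.0
```

Emit:
carry_out(motion=[[[0, 0, 0], 0], [[0, 0, 0], 0], [[0, 0, 0], 0], [[0, 0, 0], 0], [[0, 0, 0], 0], [[0, 0, 0], 0], [[0, 0, 0], 0], [[0, 0, 0], 0]], grip=1, squeeze=15)

```text
time: 5.4
position: [0.4016, -0.3556, 0.1516]
tool_rot: [3.14, 0.091, 0.0]
ft_force: [0.7, -0.4, 0.4]
grip_width: 0.358
```

Emit:
carry_out(motion=[[[0, 0, 0], 0], [[0, 0, 0], 0], [[0, 0, 0], 0], [[0, 0, 0], 0], [[0, 0, 0], 0], [[0, 0, 0], 0]])

```text
time: 6.0
position: [0.4015, -0.3556, 0.1515]
tool_rot: [-3.14, -0.091, 0.0]
ft_force: [0.9, -0.5, -0.7]
grip_width: 0.11
```

Emit:
carry_out(motion=[[[0, 0, 0.005], 0], [[0, 0, 0.02], 0], [[0, 0, 0.04], 0], [[0, 0, 0.04], 0], [[0, 0, 0.04], 0]])

```text
time: 6.5
position: [0.402, -0.3557, 0.1921]
tool_rot: [3.14, 0.091, 0.003]
ft_force: [0.3, 0.1, -2.4]
grip_width: 0.115
```

```bash
python3 - <<'E'
from h import *
q=np.load('q.npy');s=get_state();print(s['position'],s['tool_rot'],s['time'],s['ft_force'],s['torque'])
t=s['tool_rot'];yaw=2*np.arctan2(t[1],t[0]);yaw=(yaw+np.pi/2)%np.pi-np.pi/2;print('yaw',yaw,'turn',q[2]-yaw)
x0,y0,a,h=q;y=-.12;print('load',x0-np.sin(a)*y,y0+np.cos(a)*y,'bar z',h-np.tan(np.radians(6))*y)
E
```

```text
[ 0.40196749 -0.35574675  0.19213197] [3.14010815e+00 9.14766062e-02 2.53926812e-03] 6.5 [ 0.25704664  0.09125107 -2.38221074] [-0.03012314 -0.00727849  0.02239361]
yaw 0.05824687408074114 turn -0.15992598762684582
load 0.44191190607634206 -0.06647047570759537 bar z 0.19481647772190527
```

Held (−2.4 N). Approach along the bar line from beyond its uphill end, rollers above and tray below.

Emit:
carry_out(motion=[[[0, 0.0, 0.02], -0.03], [[0.002, 0.01, 0.045], -0.08], [[0.006, 0.03, 0.062], -0.13], [[0.012, 0.06, 0.07], -0.16], [[0.018, 0.09, 0.07], -0.16], [[0.022, 0.11, 0.07], -0.16], [[0.024, 0.13, 0.07], -0.16], [[0.026, 0.15, 0.07], -0.16], [[0.028, 0.17, 0.07], -0.16], [[0.03, 0.19, 0.07], -0.16], [[0.032, 0.21, 0.07], -0.16], [[0.034, 0.23, 0.07], -0.16], [[0.036, 0.25, 0.07], -0.16], [[0.038, 0.27, 0.07], -0.16], [[0.04, 0.284, 0.07], -0.16], [[0.04, 0.289, 0.07], -0.16], [[0.04, 0.289, 0.07], -0.16], [[0.04, 0.289, 0.07], -0.16]])

```text
time: 8.3
position: [0.4415, -0.0677, 0.2614]
tool_rot: [3.137, -0.162, -0.0]
ft_force: [0.1, -0.4, -2.6]
grip_width: 0.112
```

```bash
python3 - <<'E'
from h import *
s=get_state();print(s['position'],s['tool_rot'],s['time'],s['ft_force'],s['torque'])
w=snap('wrist','w4')['pixels'];a=snap('side','side4')['pixels'];b=snap('scene','scene4')['pixels']
o=np.zeros((600,800,3),np.uint8)
o[:280,:448]=cv2.resize(w,(448,280));o[:340,450:790]=cv2.resize(a[125:210,275:360],None,fx=4,fy=4,interpolation=2)
o[345:345+255,:560]=cv2.resize(b[165:250,200:387],(560,255),interpolation=2);cv2.imwrite('pics/v6.png',o)
E
```

```text
[ 0.4414532  -0.06774386  0.2614437 ] [ 3.13675229e+00 -1.62100018e-01 -3.52775326e-04] 8.3 [ 0.07807742 -0.36955327 -2.62128946] [-0.11756791  0.10728187 -0.01160765]
```

View pics/v6.png

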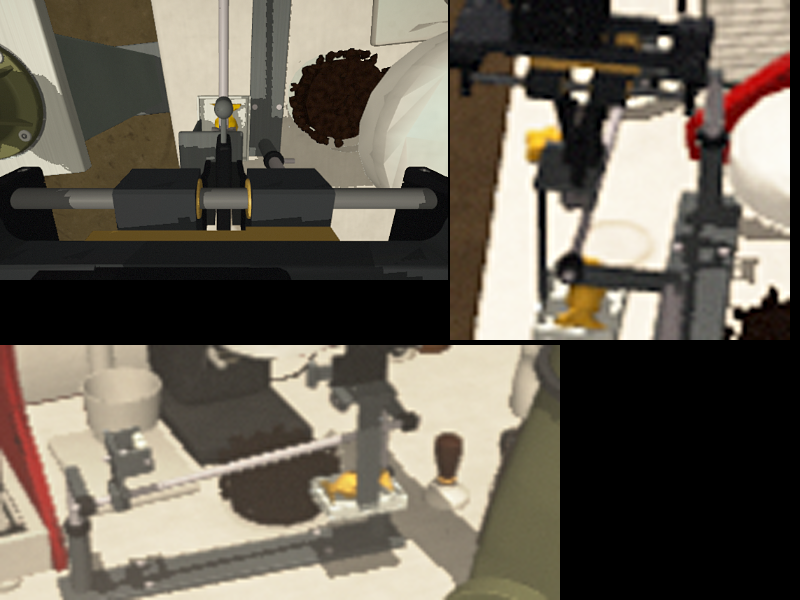

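The bar (col 223 in the wrist view) runs exactly under the spear, and in the side and scene views it passes through the C. Lower slowly, by feel.

Emit:
carry_out(motion=[[[0.0, 0.0, -0.006], 0], [[0.0, 0.0, -0.013], 0], [[0.0, 0.0, -0.018], 0], [[0.0, 0.0, -0.021], 0], [[0.0, 0.0, -0.022], 0], [[0.0, 0.0, -0.022], 0]], squeeze=10)

```text
time: 9.05
position: [0.4416, -0.0667, 0.2395]
tool_rot: [3.137, -0.16, -0.0]
ft_force: [-0.7, 0.6, -2.0]
grip_width: 0.112
```

Emit:
carry_out(motion=[[[0.0, 0.0, -0.001], 0], [[0.0, 0.0, -0.002], 0], [[0.0, 0.0, -0.003], 0], [[0.0, 0.0, -0.003], 0]])

```text
time: 9.45
position: [0.4415, -0.0666, 0.2365]
tool_rot: [3.137, -0.16, -0.0]
ft_force: [0.0, 0.3, -3.0]
grip_width: 0.115
```

Emit:
carry_out(motion=[[[0.0, 0.0, -0.001], 0], [[0.0, 0.0, -0.002], 0], [[0.0, 0.0, -0.002], 0]])

```text
time: 9.75
position: [0.4415, -0.0666, 0.2344]
tool_rot: [3.137, -0.16, -0.0]
ft_force: [-0.3, 0.5, -2.3]
grip_width: 0.114
```

Emit:
carry_out(motion=[[[0.0, 0.0, -0.001], 0], [[0.0, 0.0, -0.0015], 0], [[0.0, 0.0, -0.0015], 0]])

```text
time: 10.05
position: [0.4415, -0.0666, 0.233]
tool_rot: [3.137, -0.16, -0.0]
ft_force: [0.3, 0.2, -2.6]
grip_width: 0.116
```

Emit:
carry_out(motion=[[[0.0, 0.0, -0.001], 0], [[0.0, 0.0, -0.0015], 0], [[0.0, 0.0, -0.0015], 0]])

```text
time: 10.35
position: [0.4417, -0.0666, 0.2316]
tool_rot: [3.137, -0.16, 0.0]
ft_force: [0.1, -1.0, -1.6]
grip_width: 0.114
```

Emit:
carry_out(motion=[[[0.0, 0.0, -0.001], 0], [[0.0, 0.0, -0.0015], 0], [[0.0, 0.0, -0.0015], 0]])

```text
time: 10.65
position: [0.4418, -0.0666, 0.2306]
tool_rot: [-3.137, 0.16, -0.001]
ft_force: [-0.6, -0.8, 2.7]
grip_width: 0.114
```

The bar carries it. I'll ease the squeeze so the carrier can pivot onto both rollers.

Emit:
carry_out(motion=[[[0.0, 0.0, 0.0], 0], [[0.0, 0.0, 0.0], 0], [[0.0, 0.0, -0.0005], 0], [[0.0, 0.0, -0.0005], 0]], squeeze=3)

```text
time: 11.05
position: [0.4416, -0.0666, 0.2295]
tool_rot: [3.137, -0.16, -0.0]
ft_force: [-0.2, 0.7, -0.0]
grip_width: 0.111
```

```bash
python3 - <<'E'
from h import *
s=get_state();print(s['position'],s['time'],s['ft_force'],s['torque'],s['grip_width'])
E
```

```text
[ 0.44158049 -0.06662357  0.2294605 ] 11.05 [-0.18627126  0.72219542 -0.01613122] [-0.04505237  0.08004427 -0.07789288] 0.11097390907912809
```

Emit:
carry_out(motion=[[[0.0, 0.0, -0.0005], 0], [[0.0, 0.0, -0.001], 0], [[0.0, 0.0, -0.001], 0]])

```text
time: 11.35
position: [0.4417, -0.0666, 0.2287]
tool_rot: [-3.137, 0.16, -0.0]
ft_force: [-0.8, 0.6, 1.4]
grip_width: 0.115
```

```bash
python3 - <<'E'
from h import *
s=get_state();print(s['position'],s['time'],s['ft_force'],s['torque'],s['grip_width'])
a=snap('side','side5')['pixels'];b=snap('scene','scene5')['pixels'];w=snap('wrist','w5')['pixels']
o=np.zeros((600,800,3),np.uint8)
o[:300,:480]=cv2.resize(w,(480,300));o[:300,482:782]=cv2.resize(a[145:205,290:350],(300,300),interpolation=2)
o[302:602,:480]=cv2.resize(b[180:242,280:380],(480,298),interpolation=2)[:298];cv2.imwrite('pics/v7.png',o)
E
```

```text
[ 0.44165027 -0.06658999  0.22869595] 11.35 [-0.76897587  0.64313921  1.39695085] [0.05935885 0.29050894 0.01077618] 0.11472004420765422
```

View pics/v7.png

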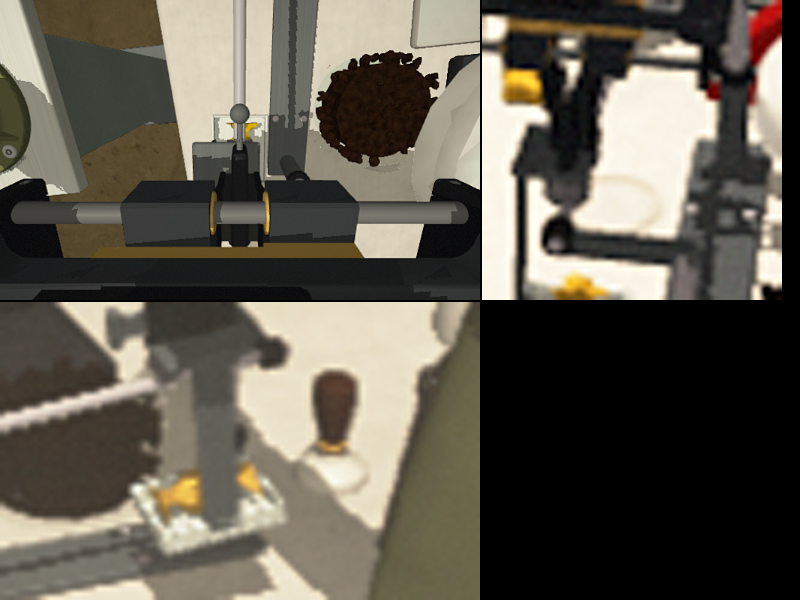

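Wrist view: the blade is still on the bar line. In the scene crop the tray is tilted with the slope, so it sits on both rollers and the bar takes the weight. Release and rise.

Emit:
carry_out(motion=[[[0.0, 0.0, 0.0], 0], [[0.0, 0.0, 0.0], 0], [[0.0, 0.0, 0.0], 0], [[0.0, 0.0, 0.0], 0], [[0.0, 0.0, 0.01], 0], [[0.0, 0.0, 0.03], 0], [[0.0, 0.0, 0.06], 0], [[0.0, 0.0, 0.09], 0], [[0.0, 0.0, 0.11], 0], [[0.0, 0.0, 0.12], 0], [[0.0, 0.0, 0.12], 0]], grip=0.1)

```text
time: 12.6
position: [0.4423, -0.0667, 0.3499]
tool_rot: [-3.137, 0.16, -0.004]
ft_force: [-0.2, 1.5, 0.9]
grip_width: 0.45
```

```bash
python3 - <<'E'
from h import *
s=get_state();print(s['position'],s['time'],s['ft_force'],s['grip_width'])
a=snap('side','side6')['pixels'];b=snap('scene','scene6')['pixels'];w=snap('wrist','w6')['pixels']
o=np.zeros((600,800,3),np.uint8)
o[:300,:480]=cv2.resize(w,(480,300));o[:300,482:782]=cv2.resize(a[125:205,280:360],(300,300),interpolation=2)
o[302:600,:480]=cv2.resize(b[165:252,210:350],(480,298),interpolation=2);cv2.imwrite('pics/v8.png',o)
E
```

```text
[ 0.44227127 -0.06668372  0.34994643] 12.6 [-0.18213219  1.48612717  0.85453631] 0.45020261611883006
```

View pics/v8.png

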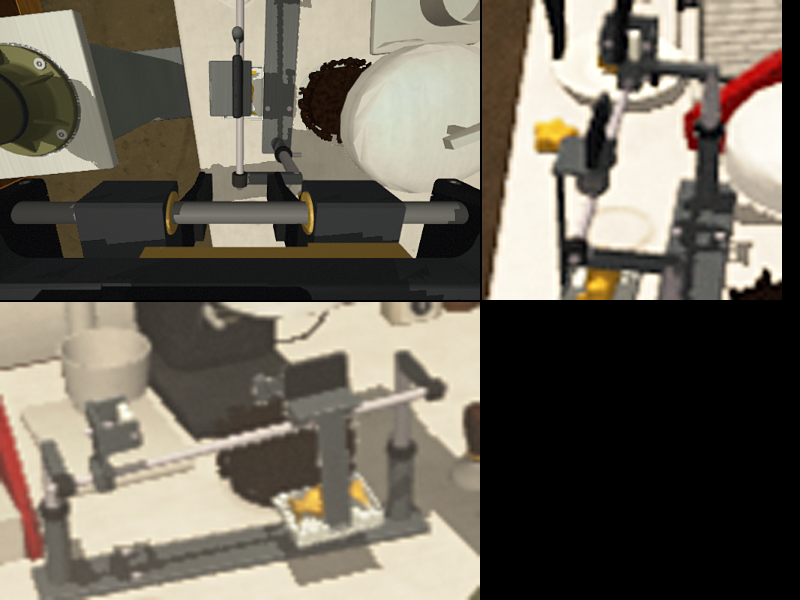

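Hung and released: the wrist view shows the blade at (237,85), rolling along the bar, with the tray tilted to the slope. Wait for it to reach the stop, closing the fingers meanwhile.

Emit:
carry_out(motion=[[[0.0, 0.0, 0.0], 0], [[0.0, 0.0, 0.01], 0], [[0.0, 0.01, 0.02], 0], [[0.0, 0.02, 0.03], 0], [[0.0, 0.03, 0.04], 0], [[0.0, 0.04, 0.05], 0], [[0.0, 0.05, 0.05], 0], [[0.005, 0.06, 0.05], 0], [[0.007, 0.07, 0.05], 0], [[0.008, 0.08, 0.05], 0], [[0.008, 0.08, 0.05], 0], [[0.008, 0.08, 0.05], 0], [[0.008, 0.08, 0.05], 0], [[0.008, 0.08, 0.05], 0], [[0.008, 0.08, 0.05], 0], [[0.008, 0.08, 0.05], 0], [[0.008, 0.08, 0.05], 0], [[0.008, 0.08, 0.05], 0], [[0.008, 0.08, 0.05], 0], [[0.008, 0.08, 0.05], 0]], grip=1, squeeze=20)

```text
time: 14.75
position: [0.4496, 0.0134, 0.3986]
tool_rot: [3.137, -0.16, 0.0]
ft_force: [-0.3, -0.5, -0.3]
grip_width: 0.004
```

```bash
python3 - <<'E'
from h import *
s=get_state();print(s['position'],s['tool_rot'],s['time'],s['grip_width'])
snap('wrist','w7')
E
```

```text
[0.44958968 0.01335405 0.39856688] [ 3.13745740e+00 -1.60081355e-01  2.73492558e-05] 14.75 0.00411377470919995
```

Emit:
carry_out(motion=[[[0, 0, 0], 0], [[0, 0, 0], 0], [[0, 0, 0], 0], [[0, 0, 0], 0], [[0, 0, 0], 0], [[0, 0, 0], 0], [[0, 0, 0], 0], [[0, 0, 0], 0], [[0, 0, 0], 0], [[0, 0, 0], 0]])

```text
time: 15.8
position: [0.4496, 0.0133, 0.3986]
tool_rot: [3.137, -0.16, 0.0]
ft_force: [0.1, 0.3, -0.5]
grip_width: 0.01
```

```bash
python3 - <<'E'
from h import *
w8=snap('wrist','w8')['pixels'].astype(int);w7=cv2.imread('pics/w7.png').astype(int)
d=np.abs(w8-w7).max(2)[:260]>60;print('moved px',d.sum())
g=cv2.resize(w8[0:200,200:420].astype(np.uint8),None,fx=3.6,fy=3,interpolation=2);cv2.imwrite('pics/v9.png',g)
E
```

```text
moved px 315
```

View pics/v9.png

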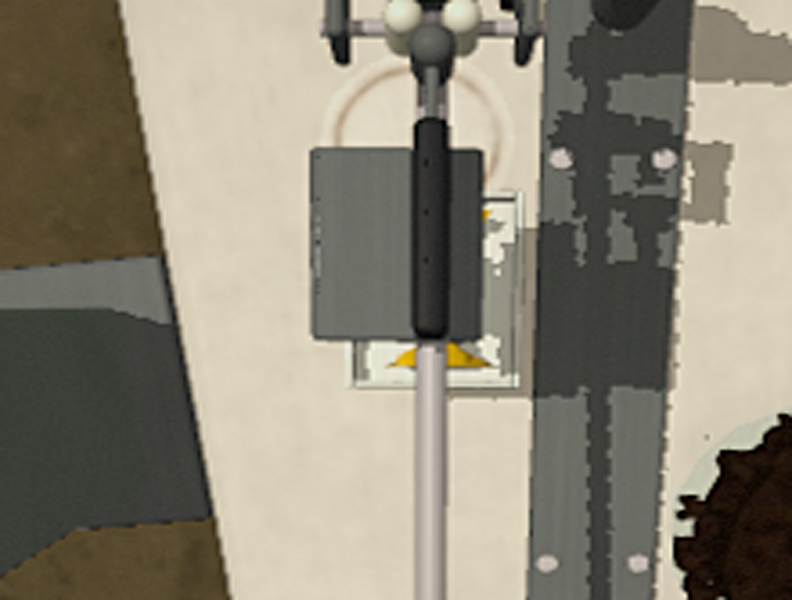

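It rests with the spear head (432,42) against the white rollers (404/460,22); the blade's uphill end is at (430,338).

```bash
python3 - <<'E'
from h import *
from scipy.optimize import brentq
x0,y0,a,h=np.load('q.npy');t=np.radians(6)
def P(c,dy,dz):  # carrier frame tilted 6deg
    y=c+dy*np.cos(t)+dz*np.sin(t); z=h-np.tan(t)*c+.049/np.cos(t)-dy*np.sin(t)+dz*np.cos(t)
    # c: stand y of blade centre
    return np.array([x0-np.sin(a)*y,y0+np.cos(a)*y,z])
for nm,dy,dz,row in [('end',-.032,.018,112.7),('spear',.054,.016,14)]:
    c=brentq(lambda c:proj('w8',P(c,dy,dz))[0][1]-row,-.1,.15);print(nm,c,proj('w8',P(c,dy,dz)),P(c,dy,dz))
    print('centre',P(c,0,0),'half-height end',P(c,-.032,0))
s=get_state();print(s['position'],s['time'])
E
```

```text
end 0.054859591440352524 [[319.60318222 112.7       ]] [0.4566215  0.07769745 0.2469542 ]
centre [0.45966085 0.10748599 0.2257079 ] half-height end [0.45643052 0.07582566 0.22905281]
spear 0.05410015733415798 [[319.60553773  14.        ]] [0.46520472 0.1618211  0.23605553]
centre [0.45958377 0.10673048 0.22578772] half-height end [0.45635343 0.07507015 0.22913263]
[0.44961059 0.01334123 0.39857645] 15.85
```

Emit:
carry_out(motion=[[[0.001, 0.005, -0.03], 0], [[0.002, 0.015, -0.07], 0], [[0.003, 0.025, -0.11], 0], [[0.004, 0.03, -0.145], 0], [[0.004, 0.03, -0.165], 0], [[0.004, 0.03, -0.175], 0], [[0.004, 0.03, -0.176], 0], [[0.004, 0.03, -0.176], 0]])

```text
time: 16.65
position: [0.4542, 0.0433, 0.2235]
tool_rot: [-3.137, 0.161, -0.002]
ft_force: [0.5, -0.7, 0.6]
grip_width: 0.003
```

Emit:
carry_out(motion=[[[0.0005, 0.004, 0], 0], [[0.001, 0.008, 0], 0], [[0.0013, 0.011, 0], 0], [[0.0015, 0.014, -0.001], 0], [[0.0018, 0.017, -0.001], 0], [[0.0018, 0.017, -0.001], 0], [[0.0018, 0.017, -0.001], 0]])

```text
time: 17.35
position: [0.4554, 0.0603, 0.2215]
tool_rot: [3.137, -0.16, -0.0]
ft_force: [0.4, -0.2, 0.4]
grip_width: 0.008
```

Emit:
carry_out(motion=[[[0.0002, 0.002, 0], 0], [[0.0003, 0.003, 0], 0], [[0.0003, 0.003, 0], 0]])

```text
time: 17.65
position: [0.4557, 0.0635, 0.2216]
tool_rot: [3.137, -0.16, 0.0]
ft_force: [-0.1, -0.1, 0.9]
grip_width: 0.004
```

Emit:
carry_out(motion=[[[0.0002, 0.002, 0], 0], [[0.0004, 0.004, 0], 0], [[0.0004, 0.004, 0], 0]])

```text
time: 17.95
position: [0.4561, 0.0672, 0.2215]
tool_rot: [3.137, -0.16, -0.0]
ft_force: [-0.5, -1.1, 0.0]
grip_width: 0.007
```

Emit:
carry_out(motion=[[[0.0002, 0.002, 0], 0], [[0.0003, 0.003, -0.0005], 0], [[0.0003, 0.003, -0.0005], 0]])

```text
time: 18.25
position: [0.4563, 0.068, 0.221]
tool_rot: [3.134, -0.162, -0.001]
ft_force: [-0.2, -6.1, 2.8]
grip_width: 0.004
```

Contact at y≈0.067. Keep going in small steps.

Emit:
carry_out(motion=[[[0.0001, 0.001, 0], 0], [[0.0002, 0.002, -0.0002], 0], [[0.0002, 0.002, -0.0002], 0]])

```text
time: 18.55
position: [0.4566, 0.069, 0.2208]
tool_rot: [3.133, -0.164, -0.001]
ft_force: [-0.7, -8.5, 2.6]
grip_width: 0.007
```

Emit:
carry_out(motion=[[[0.0001, 0.001, 0], 0], [[0.0002, 0.002, -0.0002], 0], [[0.0002, 0.002, -0.0002], 0]])

```text
time: 18.85
position: [0.4569, 0.0712, 0.2206]
tool_rot: [3.133, -0.164, -0.001]
ft_force: [-0.2, -6.3, 0.8]
grip_width: 0.004
```

Emit:
carry_out(motion=[[[0.0001, 0.001, -0.0001], 0], [[0.0002, 0.002, -0.0002], 0], [[0.0003, 0.003, -0.0003], 0], [[0.0003, 0.003, -0.0003], 0]])

```text
time: 19.25
position: [0.457, 0.0781, 0.2203]
tool_rot: [-3.137, 0.16, 0.0]
ft_force: [0.5, -0.7, -0.3]
grip_width: 0.005
```

Emit:
carry_out(motion=[[[0.0001, 0.001, -0.0001], 0], [[0.0002, 0.002, -0.0002], 0], [[0.0003, 0.003, -0.0003], 0], [[0.0003, 0.003, -0.0003], 0]])

```text
time: 19.65
position: [0.4575, 0.0808, 0.2201]
tool_rot: [-3.137, 0.159, -0.0]
ft_force: [-0.1, 0.6, 0.1]
grip_width: 0.003
```

Snapped and eased. One small nudge to feel home, then back off and look.

Emit:
carry_out(motion=[[[0.0001, 0.001, -0.0001], 0], [[0.0002, 0.002, -0.0002], 0], [[0.0003, 0.003, -0.0003], 0], [[0.0003, 0.003, -0.0003], 0]])

```text
time: 20.05
position: [0.4577, 0.0831, 0.2197]
tool_rot: [3.137, -0.16, -0.0]
ft_force: [-0.1, -0.6, 0.2]
grip_width: 0.007
```

Emit:
carry_out(motion=[[[-0.001, -0.01, 0], 0], [[-0.002, -0.03, 0], 0], [[-0.003, -0.05, 0.03], 0], [[-0.006, -0.065, 0.07], 0], [[-0.008, -0.07, 0.11], 0], [[-0.008, -0.07, 0.15], 0], [[-0.008, -0.07, 0.178], 0], [[-0.008, -0.07, 0.178], 0], [[-0.008, -0.07, 0.178], 0]])

```text
time: 20.95
position: [0.4498, 0.0128, 0.3979]
tool_rot: [-3.137, 0.161, -0.001]
ft_force: [0.3, -0.2, 0.1]
grip_width: 0.007
```

```bash
python3 - <<'E'
from h import *
s=get_state();print(s['position'],s['time'],s['ft_force'])
w=snap('wrist','w9')['pixels'];a=snap('side','side9')['pixels'];b=snap('scene','scene9')['pixels']
o=np.zeros((600,800,3),np.uint8)
o[:300,:400]=cv2.resize(w[0:150,220:420],(400,300),interpolation=2);o[:300,402:]=cv2.resize(a[125:230,270:410],(398,300),interpolation=2)
o[302:600,:480]=cv2.resize(b[165:252,210:350],(480,298),interpolation=2)
o[302:600,482:]=cv2.resize(a[225:345,265:393],(318,298),interpolation=2);cv2.imwrite('pics/v10.png',o)
E
```

```text
[0.4497973  0.01275891 0.39794128] 20.95 [ 0.31761713 -0.15032891  0.08383128]
```

View pics/v10.png

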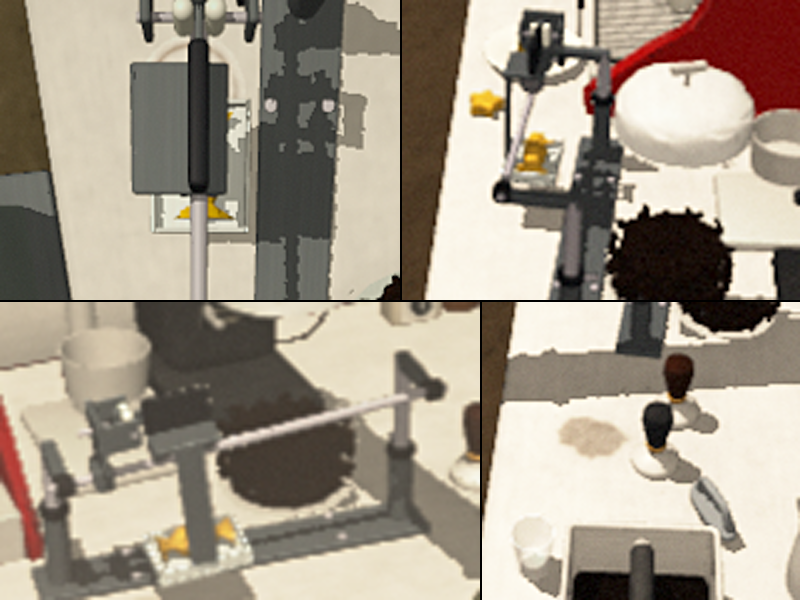

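The rollers now grip the neck at (183/207,18), with the spear head past them. The blade end moved to full-frame row 96. The bystanders look unmoved. One numerical check before handing in.

```bash
python3 - <<'E'
from h import *
x0,y0,a,h=np.load('q.npy');t=np.radians(6)
def end(f):
    c=cv2.cvtColor(cv2.imread(f'pics/{f}.png'),6).astype(float)[80:130,317:322].mean(1)
    g=np.diff(c);i=int(np.argmax(g));return 80+i+.5+(g[i-1:i+2]@[-1,0,1])/g[i-1:i+2].sum()
def y(f,row):  # bisect blade-centre stand y
    from scipy.optimize import brentq
    def P(c):
        yy=c-.032*np.cos(t)+.018*np.sin(t);return [x0-np.sin(a)*yy,y0+np.cos(a)*yy,h-np.tan(t)*c+.0493+.032*np.sin(t)+.018]
    return brentq(lambda c:proj(f,P(c))[0][1]-row,-.1,.2)
snap('wrist','w10')
for f in('w8','w9','w10'):print(f,end(f),y(f,end(f)))
A=cv2.imread('pics/side2.png').astype(int);B=cv2.imread('pics/side9.png').astype(int)
for n,(u,v) in dict(t0=(344,248),t1=(335,272)).items():
    p=A[v-10:v+10,u-5:u+5];print(n,'grip pixels dark before/after',(p.max(2)<90).sum(),(B[v-10:v+10,u-5:u+5].max(2)<90).sum())
E
```

```text
w8 113.01769911504425 0.05457950080752026
w9 96.59347442680776 0.06867921125321147
w10 100.1303317535545 0.06562298649373115
t0 grip pixels dark before/after 112 115
t1 grip pixels dark before/after 152 144
```

The w9 and w10 frames disagree by 3 mm, so I'll look again.

```bash
python3 - <<'E'
from h import *
fs=[]
for i in range(4):
    w=snap('wrist',f'x{i}')['pixels']; s=get_state(); fs.append(w)
    c=cv2.cvtColor(w,6).astype(float)[85:110,317:322].mean(1); print(s['time'],s['position'].round(4),c.round(0).astype(int).tolist())
c=cv2.cvtColor(cv2.imread('pics/w9.png'),6).astype(float)[85:110,317:322].mean(1);print('w9',c.round(0).astype(int).tolist())
g=lambda w:cv2.resize(w[0:120,260:380],(396,396),interpolation=2)
cv2.imwrite('pics/v11.png',np.hstack([g(cv2.imread('pics/w9.png')),np.zeros((396,4,3),np.uint8),g(fs[-1])]))
E
```

```text
21.2 [0.4492 0.0132 0.3967] [52, 54, 53, 52, 53, 49, 39, 26, 12, 12, 10, 18, 74, 117, 104, 137, 189, 189, 188, 187, 187, 187, 188, 188, 188]
21.25 [0.4493 0.0133 0.3968] [53, 53, 53, 53, 53, 50, 39, 24, 15, 12, 10, 20, 73, 117, 105, 136, 187, 187, 186, 186, 186, 186, 186, 186, 187]
21.3 [0.4494 0.0133 0.3971] [52, 52, 51, 53, 53, 50, 40, 27, 16, 13, 11, 19, 75, 119, 107, 131, 180, 189, 187, 186, 187, 187, 187, 187, 187]
21.35 [0.4495 0.0133 0.3972] [53, 51, 52, 52, 51, 50, 41, 28, 16, 14, 9, 16, 76, 119, 108, 129, 178, 190, 187, 187, 187, 187, 187, 186, 183]
w9 [47, 48, 47, 49, 48, 44, 36, 23, 11, 14, 7, 31, 86, 120, 109, 143, 192, 185, 184, 184, 183, 184, 184, 183, 184]
```

```bash
python3 - <<'E'
from h import *
A=cv2.imread('pics/w8.png',0);B=cv2.imread('pics/x3.png',0);C=cv2.imread('pics/w9.png',0)
for n,(r0,r1,c0,c1) in dict(plate_end=(103,122,285,345),tray_end=(118,135,295,345)).items():
    for m,I in(('w9',C),('x3',B)):
        R=cv2.matchTemplate(I[80:150,270:360],A[r0:r1,c0:c1],cv2.TM_CCOEFF_NORMED);_,v,_,p=cv2.minMaxLoc(R);print(n,m,v,'shift',p[0]+270-c0,p[1]+80-r0)
print([cv2.cvtColor(cv2.imread(f'pics/w8.png'),6).astype(float)[103:125,317:322].mean(1).astype(int).tolist()])
E
```

```text
plate_end w9 0.9262509942054749 shift 0 -16
plate_end x3 0.9192449450492859 shift 0 -16
tray_end w9 0.8389474749565125 shift 0 -13
tray_end x3 0.7936290502548218 shift 0 -13
[[50, 49, 50, 50, 50, 48, 38, 23, 10, 8, 57, 101, 141, 179, 178, 187, 185, 185, 185, 185, 185, 185]]
```

```bash
python3 -c "
from bench import ticket
print(ticket.close_job())"
```

```text
the job is handed in; nothing more can be done
None
```

The carrier is hanging on the rail and latched at the end stop. The arm is clear of it, and I handed the job in at about 21 s of the 64 s allowed.

- **Hanging:** I lowered the carrier onto the bar by feel. The highest reading was about 3 N upward at the wrist, roughly 5 N on the bar. I then eased the grip so it could settle on both rollers, and let go.
- **Latching:** It rolled down by itself until its spear met the catch rollers. I pushed the uphill end of the blade with the shut fingers. The force peaked at about 8.5 N, then dropped to near zero as the catch snapped. A last nudge, about 16 mm past first contact, met almost no force.
- **Last checks:** The rollers had closed on the spear's neck, closer together than before. The carrier stayed put after I backed off, over about 0.4 s of frames. The tampers, glass and sweet looked unmoved.
- **Checks that disagreed:**
  - My measure of how far it travelled ran from about 14 mm (plate, wrist camera) to 18 mm (tray), against the 16 mm given for home.
  - One automatic edge reading jumped by 3 mm. The raw pixel profiles showed it had picked a different edge, not that the carrier had moved.
  - The final close-up was not shown because the 12-picture limit was reached.
- **Not checked:** I had no way to read the buffer's position directly.

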